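# Lock the stock chest with hasp and pin

### The arm

A 6-joint arm with a two-finger parallel gripper is mounted at the origin on the work surface. World frame = base frame: x ahead of the robot, y to its left, z up, the work surface at z = 0. Lengths are in m, angles in rad, forces in N, time in s.
With the tool pointing down it reaches from about 0.325 to 0.9 m from the base axis. Payload 6.1 kg.
Tool frame: the origin (TCP) lies midway between the tips of the shut fingers; the grasp point (between the pads) lies 19 mm behind it; x points along the fingers, y is the direction in which the jaws open and shut, and the axes are right-handed (so a half turn about x gives the same grasp; the last joint's range is limited). The gripper opens to 85 mm and grips with 20 to 120 N. Pads are 22 mm wide; open, the fingers measure 114 mm over their backs; the gripper's body (76 mm by 85 mm) begins 54 mm behind the grasp point. The pads swing forward as they close: fully open they stand 13 mm farther back than shut.
Start: joints at [1.052, 0.22, 1.526, -0, 1.395, -0.126], TCP at [0.239, 0.577, 0.231] pointing down, gripper open.
Joint ranges: [-2.98, 2.98], [-0.91, 2.08], [0.09, 2.57], [-1.24, 4.39], [0.2, 2.65], [-2.68, 2.68]. Speed limits (rad/s): [2.57, 2.57, 3.01, 3.14, 3.14, 3.14].

### API

Orientations are given as [roll, pitch, yaw] about the fixed x, y, z axes, in that order (R = Rz(yaw) Ry(pitch) Rx(roll)).
In Python, from plant import movep, move_l, set_joints, gripper_to, hold, inverse_kinematics, observe, get_image, get_calibration, Unreachable, job_done gives the robot as it stands. Calls block until the motion is done:
- movep(position, orientation): joint-space move of the TCP to a pose.
- move_l(position, feed=0.15, rotation=None, max_force=None): straight line of the TCP; rotation=None keeps the orientation; feed is the mean speed in m/s. With max_force (N) it stops when the force on the tool has changed by that much, and returns True; else False.
- set_joints(angles): joint-space move.
- gripper_to(opening, f_grip=None): finger opening in m; f_grip is the grip in N (None keeps the last); returns when the fingers have stopped.
- hold(seconds).
- inverse_kinematics(position, orientation): joint angles nearest the present ones, or None.
- observe(): the state.
- get_image(name): name is "scene" or "top" or "wrist"; returns (picture, depth): 420x560x3 uint8, red, green, blue; 420x560 float32, m along the optical axis (not along the pixel's ray), 0 where there is no reading.
- get_calibration(name): a dict with "intrinsics" (3x3 intrinsics, pixels), "world_from_camera" (4x4, takes a point from camera to world coordinates). Camera axes: x right, y down, z forward; pixel columns grow to the right and rows downward; lengths in m; the calibration is good to about 2 mm. A picture is of the moment at which its call begins: read the wrist's pose just before it. get_calibration takes no time and is no camera call; for the wrist camera it gives the pose at the moment of the call.
A pose or a line that the arm cannot do raises Unreachable and nothing moves.
- job_done(): hands the job in, once; it reports no verdict.
The state is a dict: "time_s": time; "q": joint angles; "joint_velocities": joint speeds; "joint_torque": joint torques, N m; "eef_pos": TCP position; "tcp_rot": TCP orientation; "ft_force": force on the tool from outside, world axes, zero at the start; "torque": the same for the moment, N m; "opening": finger opening in m.
Only numpy, scipy, OpenCV 4.12 (cv2) and the standard library are available. Lean on these libraries where they do the work, as an engineer would, in place of code of your own. Each camera call takes 0.05 s, during which the arm holds its last target.

### The job

Secure the stock chest on the packing table: shut its lid, then swing the steel hasp on the lid's front edge over and down until it lies home over the staple, and then drop the retaining pin from its wooden stand through the staple's loop so that it hangs upright with its collar resting on the loop. Leave the jar, tin, bowl and sieve around it where they are.

Things in the scene. Friction and masses are not known exactly. Their poses are not given: they have to be found in the camera images.
- chest: Fixed plywood chest, 220 (its x) x 300 (its y) x 150 mm high without the lid. Origin: centre of its underside on the table. Its z is up; its front face (local x = -110 mm) carries the staple and looks along its own -x, which is roughly the robot's right, or ahead and to the right.
- lid (a joint): Angle of the plywood lid (220 x 300 mm, 18 mm thick; its top is 168 mm above the table when shut). 0 = shut, grows as the front edge rises. It hinges about the chest's y axis along the rear edge (chest-local x = +110, z = 150 mm). A stiff hinge holds it wherever it is left; some 3 to 5 N down near the front edge moves it. It starts ajar, 0.25 to 0.5 rad.
- lid_edge (a point): Middle of the top front edge of the lid; moves with the lid. Its axes are the lid's (those of the chest when shut).
- hasp (a joint): Angle of the steel hasp relative to the lid, hinged on the lid's front edge about the chest's y axis. With the lid shut: 0 = hanging down flat over the chest's front, home over the staple; pi/2 = sticking straight out of the front; pi = standing straight up. It starts at 2.1 to 2.8 rad. Hinge friction (0.08 N m) holds it wherever it is left; it does not fall by itself, so it must be pushed all the way.
- hasp_hinge (a point): Middle of the hasp's hinge axis. With the lid shut: chest-local x = -114, y = 0, z = 162 mm. The hasp is a flat plate 64 mm wide, 4 mm thick, reaching 105 mm from this axis. Its window, 42 mm wide, runs from 56 to 88 mm from the axis and passes over the staple; nearer the axis the plate is solid and may be pushed there clear of the staple.
- hasp_tip (a point): Middle of the hasp's free end, 105 mm from its hinge axis.
- loop (a point): The staple: a flat horizontal steel tongue on the chest's front, 34 mm wide, 8 mm thick, reaching 51 mm out of the face, with an upright 18 x 18 mm square hole (the loop) through it. This point is the centre of the hole at the tongue's upper face: chest-local x = -144, y = 0, z = 102 mm. Axes as the chest's.
- pin_center (a point): The retaining pin, loose, about 0.12 kg, 136 mm long, standing upright (its z is up) in the stand. This point is half-way up, on its axis. From 68 mm below this point to 2 mm above it: steel shank 12 mm in diameter with a chamfered foot; from 2 to 8 mm above: collar 30 mm in diameter; from 8 to 68 mm above: round black handle 22 mm in diameter. Fully down in the loop this point is 2 mm below loop.
- stand: Fixed wooden block 90 x 90 x 80 mm high with one blind upright hole in the middle of its top, 18 mm in diameter and 74 mm deep, that holds the pin with its collar on the block's top. Origin: centre of the underside. It may stand in either of two places right of the chest, the jar in the other.
- jar: Bystander: closed jar 70 mm in diameter, 110 mm high; origin at the centre of its underside.
- tin: Bystander: can 60 mm in diameter, 70 mm high; origin at the centre of its underside.
- bowl: Bystander: steel bowl 200 mm in diameter, 75 mm high; origin at the centre of its underside.
- sieve: Bystander: blue plastic sieve 170 mm in diameter, 50 mm high; origin at the centre of its underside.
Things that resemble listed ones, but are neither listed nor needed, are in the scene too. There is more than one size of the part that bears pin_center; the job needs the smaller.

How it is judged:
On the way, in this order (a step that is already met when the one before it is completed fails the run):
1. the lid is shut (value of joint lid below 0.03 rad), for 0.2 s.
2. the hasp hangs home over the staple, the lid still shut (value of joint hasp below 0.12 rad and value of joint lid below 0.03 rad), for 0.2 s.
3. the pin is through the loop (horizontal distance between pin_center and loop below 0.007 m and z of pin_center in the frame of loop between -0.012 and 0.006 m), for 0.2 s.
At the end, for the whole second after the job is handed in: The lid is shut (within 0.03 rad), the hasp hangs home over the staple (within 0.12 rad) and at rest, and the pin stands upright (within 0.15 rad) in the staple's loop, its middle within 7 mm sideways of the loop's axis and no more than 6 mm higher than when its collar rests on the loop (all of step 2 and horizontal distance between pin_center and loop below 0.007 m and z of pin_center in the frame of loop between -0.01 and 0.004 m and angle between pin_center's own z axis and vertical below 0.15 rad and velocity of joint hasp below 0.1 rad/s); the robot touches nothing.
It fails at once if the jar, tin, bowl or sieve is shoved more than 40 mm from its place (distance of any of jar, tin, bowl, sieve from where it was at the start of the episode above 0.04 m).
It also fails if it takes over 64 s, if anything falls off the work surface, if the arm or the gripper's body presses on something with over 40 N, if the wrist force passes 120 N, or if a joint passes its speed limit or range.

## Working session

There is one attempt and no reset: what is moved stays moved. The work goes in short steps, each a Python script; the robot and the scene stay as the last script left them, time stands still between calls to the robot, and variables do not carry over. Pictures are saved under pics/ and viewed, and the job is handed in when it is done.

```bash
ls; mkdir -p pics; python3 - <<'E'
from plant import *
import cv2, numpy as np
for n in ("scene","top","wrist"):
    im,d=get_image(n); c=get_calibration(n)
    cv2.imwrite(f"pics/{n}0.png",im[:,:,::-1]); np.savez(f"{n}0.npz",im=im,d=d,K=c["intrinsics"],T=c["world_from_camera"])
    print(n,np.round(c["intrinsics"],1).tolist(),np.round(c["world_from_camera"],3).tolist(),(d>0).mean())
o=observe();print(o["time_s"],o["tcp_rot"],o["ft_force"])
E
```

```text
pics
scene [[380.4, 0.0, 273.7], [0.0, 380.4, 209.3], [0.0, 0.0, 1.0]] [[-0.03, 0.659, -0.752, 1.419], [1.0, 0.014, -0.027, 0.044], [-0.007, -0.752, -0.659, 0.895], [0.0, 0.0, 0.0, 1.0]] 0.9960969387755102
top [[525.0, 0.0, 284.0], [0.0, 525.0, 209.2], [0.0, 0.0, 1.0]] [[-0.011, -0.99, 0.138, 0.307], [-1.0, 0.015, 0.022, -0.007], [-0.024, -0.138, -0.99, 1.651], [0.0, 0.0, 0.0, 1.0]] 0.996016156462585
wrist [[325.5, 0.0, 278.6], [0.0, 325.5, 213.8], [0.0, 0.0, 1.0]] [[0.382, 0.886, 0.263, 0.171], [0.924, -0.366, -0.112, 0.606], [-0.002, 0.286, -0.958, 0.374], [0.0, 0.0, 0.0, 1.0]] 0.9958588435374149
0.15 [-1.69677532  1.56923322 -2.08951084] [0.27477105 0.69739342 0.40125072]
```

View pics/scene0.png

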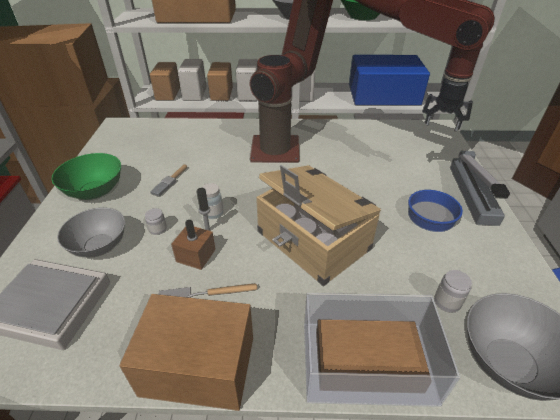

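View pics/top0.png

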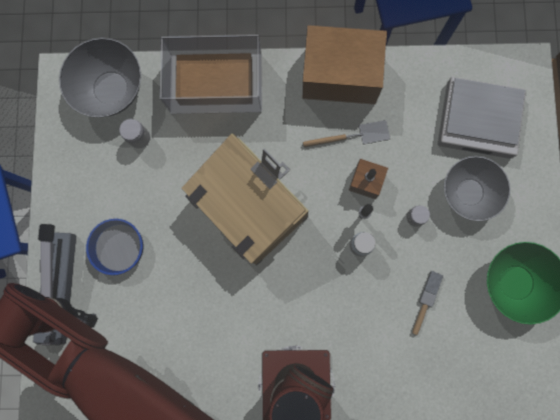

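View pics/wrist0.png

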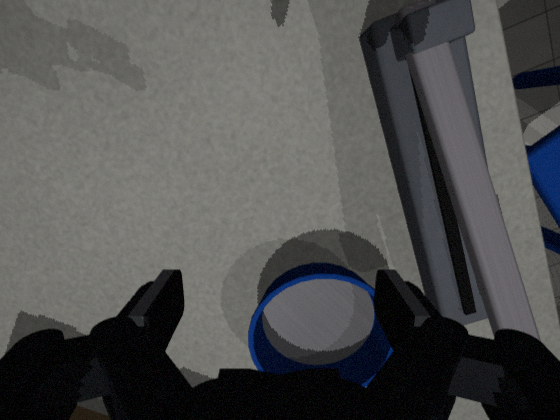

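Top view: chest around (245,200) with the hasp at (268,165), the stand at (368,180), the jar at (363,243), and a second pin at (366,211). I'll zoom in on the pins and the hasp.

```bash
python3 - <<'E'
import cv2, numpy as np
s=cv2.imread("pics/scene0.png");t=cv2.imread("pics/top0.png")
a=cv2.resize(s[170:290,150:390],(800,400),interpolation=cv2.INTER_CUBIC)
b=cv2.resize(t[120:270,170:410],(800,500),interpolation=cv2.INTER_CUBIC)
cv2.imwrite("pics/c1.png",a);cv2.imwrite("pics/c2.png",b)
E
```

```text
(no output)
```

View pics/c1.png

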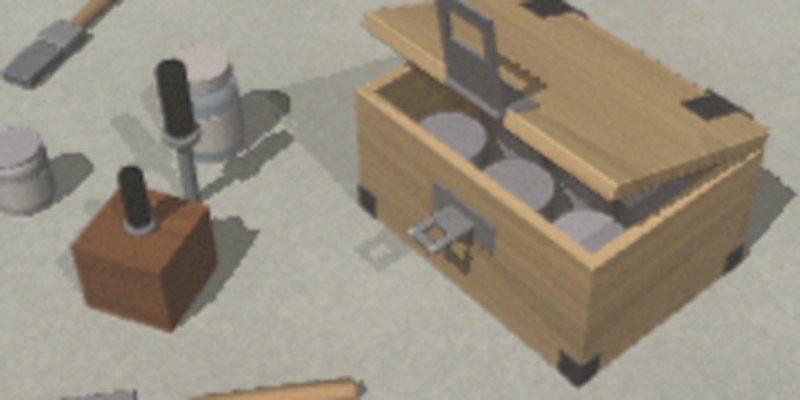

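View pics/c2.png

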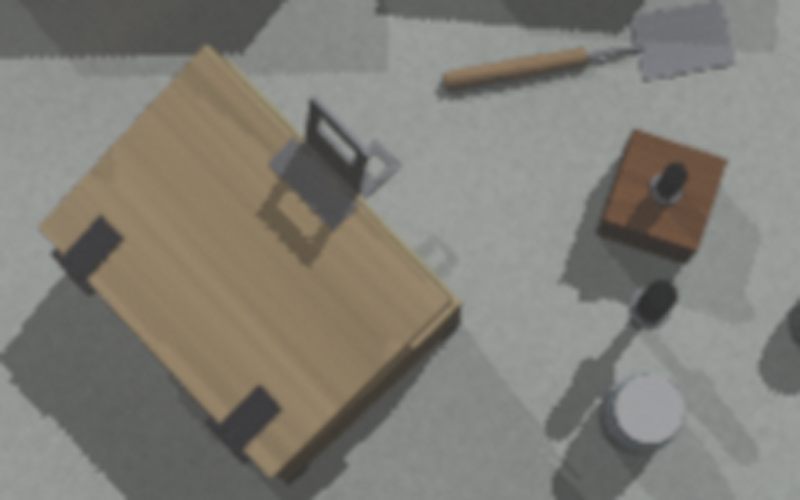

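Crop 1 shows two upright pins. The small one is in the wooden stand, with its handle at scene (190,230) and top (371,175). A longer pin stands near the jar at scene (203,200) and top (366,211). The job needs the smaller, so I choose the one in the stand. The front face, staple (scene ~(281,240)) and hasp plate are all visible, so I'll measure next.

```bash
cat > h.py <<'E'
import numpy as np, cv2
class V:
    def __init__(s,n,f=None):
        if f: z=np.load(f); s.im,s.d,s.K,s.T=z["im"],z["d"],z["K"],z["T"]
        else:
            from plant import get_image,get_calibration
            c=get_calibration(n); s.im,s.d=get_image(n); s.K,s.T=np.array(c["intrinsics"]),np.array(c["world_from_camera"])
        h,w=s.d.shape; u,v=np.meshgrid(np.arange(w),np.arange(h))
        r=np.stack([(u-s.K[0,2])/s.K[0,0],(v-s.K[1,2])/s.K[1,1],np.ones_like(u)],-1)
        s.P=(r*s.d[...,None])@s.T[:3,:3].T+s.T[:3,3]
    def ray(s,u,v):
        r=s.T[:3,:3]@np.array([(u-s.K[0,2])/s.K[0,0],(v-s.K[1,2])/s.K[1,1],1]); return s.T[:3,3],r/np.linalg.norm(r)
    def plane(s,u,v,z):
        o,r=s.ray(u,v); return o+r*(z-o[2])/r[2]
    def proj(s,p):
        q=s.T[:3,:3].T@(np.asarray(p)-s.T[:3,3]); return s.K[:2,:2]@(q[:2]/q[2])+s.K[:2,2]
def tri(a,b):
    (o1,d1),(o2,d2)=a,b
    M=np.stack([d1,-d2],1); t=np.linalg.lstsq(M,o2-o1,rcond=None)[0]
    p,q=o1+t[0]*d1,o2+t[1]*d2
    return (p+q)/2,np.linalg.norm(p-q)
E
python3 - <<'E'
from h import *
np.set_printoptions(precision=4,suppress=True)
s=V("scene","scene0.npz");t=V("top","top0.npz")
print("loop tri",tri(s.ray(281.1,240.2),t.ray(283.4,168.9)), t.plane(283.4,168.9,.102), s.plane(281.1,240.2,.102))
m=np.zeros(s.d.shape,np.uint8)
cv2.fillPoly(m,[np.array([[262,208],[324,253],[324,275],[262,224]])],1)
P=s.P[m>0]; P=P[(P[:,2]>.02)&(P[:,2]<.14)]
n0=None
Q=P.copy()
for i in range(6):
    vx,vy,x0,y0=cv2.fitLine(Q[:,:2].astype(np.float32),cv2.DIST_HUBER,0,.001,.001).ravel()
    r=(P[:,0]-x0)*-vy+(P[:,1]-y0)*vx; Q=P[abs(r)<.004]
print("face",len(P),len(Q),vx,vy,x0,y0,np.std(r[abs(r)<.004]), "yaw of line",np.arctan2(vy,vx))
# stand top & pin handle
hsv=cv2.cvtColor(t.im,cv2.COLOR_RGB2HSV)
for nm,v,(x0,y0,x1,y1) in (("top",t,(340,150,400,225)),("scene",s,(165,180,225,275))):
    g=v.im[y0:y1,x0:x1].max(2); 
    k=(g<50).astype(np.uint8); n,l,st,c=cv2.connectedComponentsWithStats(k)
    for i in range(1,n):
        if st[i,4]>15: print(nm,"dark",st[i].tolist(),c[i]+[x0,y0], np.median(v.P[y0:y1,x0:x1][l==i],0))
# stand top
P=t.P[150:205,340:400].reshape(-1,3); Q=P[(abs(P[:,2]-.08)<.006)]
r=cv2.minAreaRect(Q[:,:2].astype(np.float32)); print("stand",r,len(Q))
E
```

```text
loop tri (array([0.6462, 0.0331, 0.0984]), np.float64(0.00855427048709969)) [0.6455 0.0287 0.102 ] [0.6495 0.0374 0.102 ]
face 1251 1160 0.73617506 0.67679113 0.64261204 0.077163264 0.0011832162337160467 yaw of line 0.74339503
top dark [22, 59, 6, 6, 17] [364.     212.1765] [ 0.5018 -0.2008  0.1615]
stand ((0.6218520998954773, -0.22993320226669312), (0.09012628346681595, 0.0920238345861435), 70.14305877685547) 693
```

```bash
python3 - <<'E'
from h import *
np.set_printoptions(precision=4,suppress=True)
s=V("scene","scene0.npz");t=V("top","top0.npz")
hsv=cv2.cvtColor(t.im,cv2.COLOR_RGB2HSV)
m=((hsv[...,0]>8)&(hsv[...,0]<28)&(hsv[...,1]>60)); m[:130]=0;m[265:]=0;m[:,:180]=0;m[:,312:]=0
P=t.P[m]; P=P[P[:,2]>.155]
from numpy.linalg import svd
Q=P
for i in range(6):
    c=Q.mean(0); n=svd(Q-c,full_matrices=False)[2][2]; n*=np.sign(n[2]); r=(P-c)@n; Q=P[abs(r)<.006]
print("lid n",n,"tilt",np.arccos(n[2]),"dir",np.arctan2(n[1],n[0]),len(P),len(Q),np.std((Q-c)@n))
ex=np.array([np.cos(2.3142),np.sin(2.3142),0]); ey=np.array([-ex[1],ex[0],0])
a=Q@ex;b=Q@ey
print("local x rng",np.percentile(a,[0.5,50,99.5]),"y",np.percentile(b,[.5,50,99.5]),"z",np.percentile(Q[:,2],[.5,99.5]))
L=np.array([.6462,.0331,.1]);print("loop",L@ex,L@ey,"face x",np.array([.6426,.0772,0])@ex)
E
```

```text
lid n [-0.2086  0.2282  0.951 ] tilt 0.3143120677682827 dir 2.3112792738583985 7149 6645 0.0026460870020894836
local x rng [-0.3609 -0.2615 -0.1569] y [-0.6433 -0.493  -0.3494] z [0.1656 0.2346]
loop -0.4129793472652774 -0.49811455382506686 face x -0.3780778132032328
```

```bash
cat >> h.py <<'E'
from scipy.spatial.transform import Rotation as Rn
YAW=2.313; OX,OY=-0.268,-0.497
def frame():
    ex=np.array([np.cos(YAW),np.sin(YAW),0]); ey=np.array([-ex[1],ex[0],0]); return ex,ey
def W(x,y,z):
    ex,ey=frame(); p=(OX+x)*ex+(OY+y)*ey; p[2]=z; return p
def down(sgn=1,yaw=None):
    ex,ey=frame()
    if yaw is not None: ey=np.array([np.cos(yaw),np.sin(yaw),0])
    X=np.array([0,0,-1.]); Y=sgn*ey; Z=np.cross(X,Y)
    return Rn.from_matrix(np.stack([X,Y,Z],1)).as_euler("xyz")
E
python3 - <<'E'
from h import *
from plant import *
np.set_printoptions(precision=3,suppress=True)
for sg in (1,-1):
    for nm,p in (("press",W(-.09,.085,.36)),("loop",W(-.144,0,.15)),("pin",[.622,-.23,.2])):
        print(sg,nm,p,inverse_kinematics(p,down(sg)))
    R=Rn.from_euler("xyz",down(sg)).as_matrix(); print(R[:,2])
R0=Rn.from_euler("xyz",observe()["tcp_rot"]).as_matrix();c=get_calibration("wrist")["world_from_camera"]
print(R0.T@(c[:3,3]-observe()["eef_pos"]),R0.T@c[:3,:3])
E
```

```text
1 press [0.546 0.015 0.36 ] [-0.118 -0.023  1.55   0.     1.614  2.282]
1 loop [0.645 0.032 0.15 ] [-0.072  0.334  1.545  0.     1.263  2.327]
1 pin [0.622, -0.23, 0.2] [-0.473  0.332  1.451  0.     1.359  1.926]
[-0.676  0.737 -0.   ]
-1 press [0.546 0.015 0.36 ] [-0.118 -0.023  1.55   0.     1.614 -0.86 ]
-1 loop [0.645 0.032 0.15 ] [-0.072  0.334  1.545  0.     1.263 -0.814]
-1 pin [0.622, -0.23, 0.2] [-0.473  0.332  1.451  0.     1.359 -1.215]
[ 0.676 -0.737  0.   ]
[-0.143  0.    -0.074] [[ 0.001 -0.286  0.958]
 [ 1.     0.001 -0.001]
 [-0.     0.958  0.286]]<sys>:0: UserWarning: Gimbal lock detected. Setting third angle to zero since it is not possible to uniquely determine all angles.
```

```bash
python3 -W ignore - <<'E'
from h import *
from plant import *
np.set_printoptions(precision=4,suppress=True)
movep(W(-.09,.085,.30),down(-1)); gripper_to(0.0)
print(observe()["eef_pos"],observe()["time_s"])
print(move_l(W(-.09,.085,.20),feed=.12,max_force=40), observe()["eef_pos"],observe()["ft_force"])
print(move_l(W(-.09,.085,.166),feed=.05,max_force=30), observe()["eef_pos"],observe()["ft_force"],observe()["time_s"])
v=V("top"); cv2.imwrite("pics/t1.png",v.im[:,:,::-1])
E
```

```text
[0.5456 0.0146 0.3   ] 3.2167
False [0.5457 0.0148 0.2003] [-0.3666 -0.0925 -1.0615]
False [0.5456 0.0146 0.1679] [-6.7357 -0.3837 16.4867] 5.0333
```

View pics/t1.png

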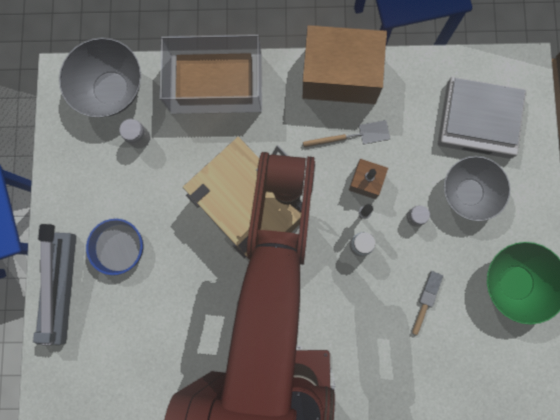

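The top view shows the arm over the chest with the lid looking shut, and the force rose to 16 N at z = 0.168. I'll back off and look at the lid and hasp.

```bash
python3 -W ignore - <<'E'
from h import *
from plant import *
np.set_printoptions(precision=4,suppress=True)
move_l(W(-.08,.085,.30),feed=.2)
movep(W(-.07,0,.34),down(-1))
w=V("wrist"); s=V("scene")
cv2.imwrite("pics/w2.png",w.im[:,:,::-1])
cv2.imwrite("pics/s2.png",cv2.resize(s.im[130:290,230:400],(680,640))[:590,:,::-1])
for n,v in(("w2",w),("s2",s)): np.savez(n+".npz",im=v.im,d=v.d,K=v.K,T=v.T)
print(observe()["time_s"])
E
```

```text
6.475
```

View pics/w2.png

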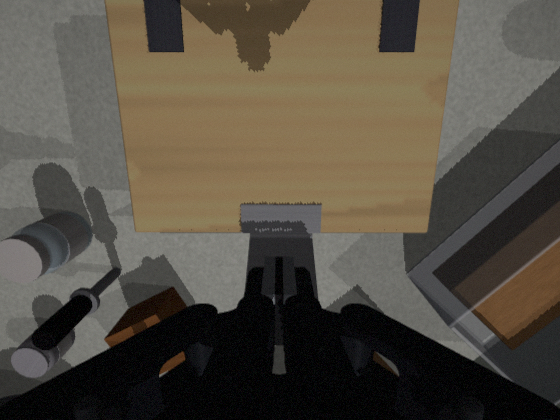

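View pics/s2.png

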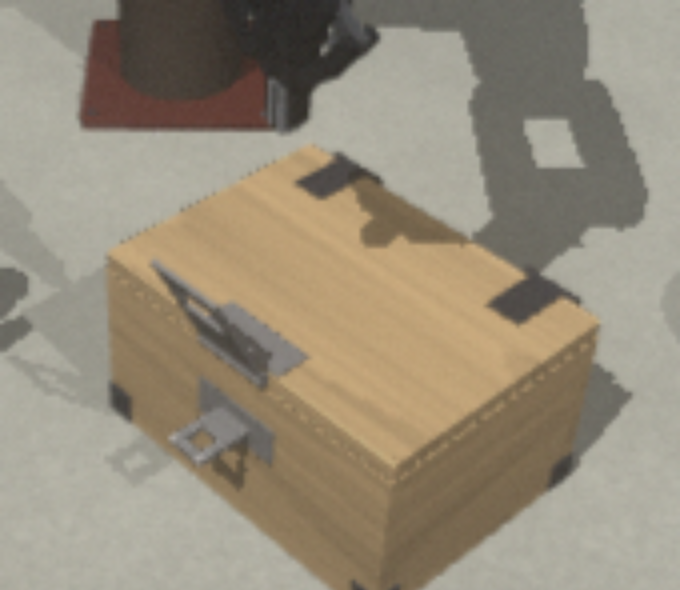

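```bash
python3 -W ignore - <<'E'
from h import *
np.set_printoptions(precision=4,suppress=True)
w=V("w","w2.npz");s=V("s","s2.npz");ex,ey=frame()
def loc(p): p=np.asarray(p);return np.stack([p@ex-OX,p@ey-OY,p[...,2]],-1)
for u,v in ((134,232.5),(428,232.5),(240,215),(321,215)): print(u,v,loc(w.plane(u,v,.168)))
print("hasp wrist col281:",[loc(w.P[r,281]) for r in (236,242,248,254)])
P=loc(s.P[190:226,262:305].reshape(-1,3)); k=(P[:,0]<-.118)&(P[:,2]>.165)&(abs(P[:,1])<.04)
print(P[k][::6]); 
E
```

```text
134 232.5 [-0.1092  0.1487  0.168 ]
428 232.5 [-0.1082 -0.1516  0.168 ]
240 215 [-0.0902  0.0395  0.168 ]
321 215 [-0.0899 -0.0419  0.168 ]
hasp wrist col281: [array([-0.1123, -0.0018,  0.1686]), array([-0.1166, -0.0018,  0.1744]), array([-0.1199, -0.0018,  0.1823]), array([-0.1238, -0.0018,  0.1879])]
[[-0.1588  0.0297  0.2562]
 [-0.1623  0.0173  0.2588]
 [-0.1558  0.0252  0.2435]
 [-0.1601  0.0119  0.2507]
 [-0.1594  0.0086  0.249 ]
 [-0.1551  0.0097  0.2425]
 [-0.1476  0.0184  0.2293]
 [-0.1412  0.0302  0.2145]
 [-0.1591 -0.0189  0.256 ]
 [-0.1593 -0.0152  0.2503]
 [-0.1384  0.0166  0.2144]
 [-0.1381  0.0211  0.2077]
 [-0.1592 -0.0344  0.2559]
 [-0.1531 -0.0201  0.2396]
 [-0.1381  0.0087  0.2086]
 [-0.1301  0.0219  0.1915]
 [-0.1537 -0.0286  0.2386]
 [-0.1362  0.0025  0.2043]
 [-0.1469 -0.0329  0.234 ]
 [-0.1394 -0.0132  0.2129]
 [-0.1296  0.0056  0.1909]
 [-0.1439 -0.0337  0.2257]
 [-0.1363 -0.0139  0.2044]
 [-0.119   0.0215  0.1664]
 [-0.1368 -0.0225  0.2068]
 [-0.1338 -0.0194  0.1992]
 [-0.1244 -0.0054  0.1803]
 [-0.1204  0.0071  0.1655]
 [-0.1354 -0.0331  0.2023]
 [-0.131  -0.0285  0.1927]
 [-0.129  -0.0305  0.1892]
 [-0.1225 -0.0239  0.1769]
 [-0.1182 -0.0238  0.1665]]
```

```bash
sed -i 's/OX,OY=.*/OX,OY=-0.2675,-0.498/' h.py; python3 -W ignore - <<'E'
from h import *
from plant import *
np.set_printoptions(precision=4,suppress=True)
move_l(W(-.085,0,.21),feed=.2)
r=.045
for f in np.linspace(2.7,0.0,13):
    off=np.interp(f,[1.2,1.95],[-.011,.011])
    n=np.array([np.cos(f),-np.sin(f)])*-.002  # plate half thickness toward push side
    x=-.114-r*np.sin(f)+off-(.002*np.cos(f)); z=.162-r*np.cos(f)+.002*np.sin(f)
    hit=move_l(W(x,0,max(z,.116)),feed=.08,max_force=30)
    F=observe()["ft_force"]; ex,ey=frame(); print(round(f,2),hit,round(x,4),round(z,4),[round(float(q),1) for q in (F@ex,F@ey,F[2])])
    if hit: break
print(observe()["time_s"])
s=V("scene"); cv2.imwrite("pics/s3.png",cv2.resize(s.im[130:290,230:400],(600,565))[:,:,::-1])
E
```

```text
2.7 False -0.1204 0.2035 [1.1, 0.4, -0.1]
2.48 False -0.1293 0.1986 [0.2, 0.3, 0.4]
2.25 False -0.1368 0.1918 [-0.5, 0.1, -0.0]
2.03 False -0.1426 0.1835 [-0.3, -0.6, -1.1]
1.8 False -0.1508 0.1742 [0.2, -0.4, -0.2]
1.58 False -0.159 0.1642 [0.7, -0.7, 0.2]
1.35 False -0.1649 0.1541 [0.8, 0.4, 0.6]
1.13 False -0.1665 0.1444 [0.1, 0.5, -0.0]
0.9 False -0.1615 0.1356 [-0.9, 0.2, -0.5]
0.68 False -0.1547 0.1281 [-0.6, 0.3, -0.1]
0.45 False -0.1464 0.1223 [0.4, 0.6, -0.3]
0.23 False -0.137 0.1186 [-0.5, 0.3, -0.5]
0.0 False -0.127 0.117 [-11.5, 0.5, -1.8]
11.2667
```

View pics/s3.png

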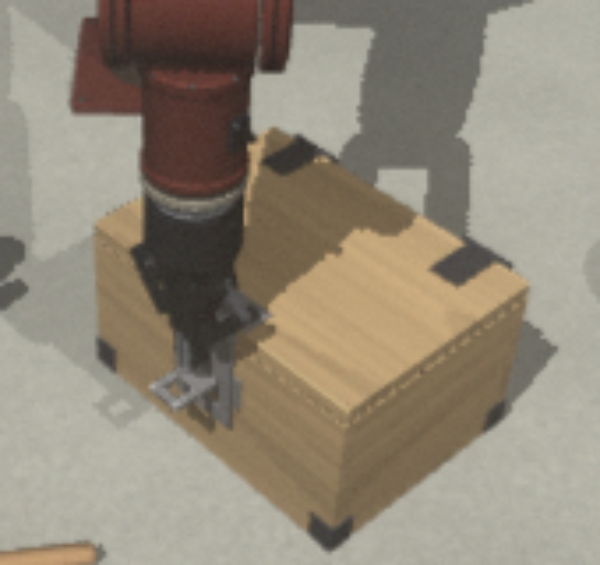

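```bash
python3 -W ignore - <<'E'
from h import *
from plant import *
np.set_printoptions(precision=4,suppress=True)
hold(.2)
move_l(W(-.20,0,.13),feed=.15)
move_l(W(-.22,0,.25),feed=.2)
gripper_to(.06)
w=V("wrist"); s=V("scene")
cv2.imwrite("pics/w4.png",w.im[:,:,::-1])
cv2.imwrite("pics/w4c.png",cv2.resize(w.im[60:200,180:380],(800,560),interpolation=cv2.INTER_CUBIC)[:,:,::-1])
for n,v in(("w4",w),("s4",s)): np.savez(n+".npz",im=v.im,d=v.d,K=v.K,T=v.T)
print(observe()["time_s"],w.proj(W(-.144,0,.102)))
E
```

```text
13.6167 [278.953  113.7665]
```

View pics/w4.png

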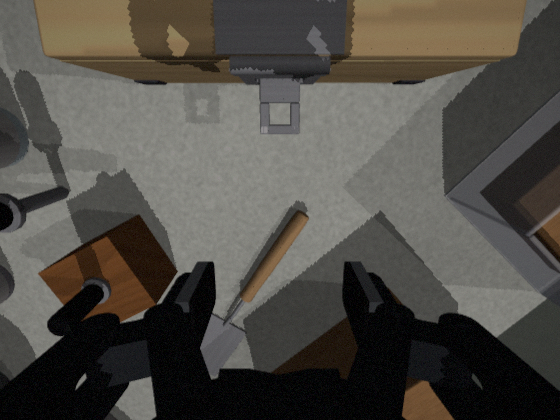

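View pics/w4c.png

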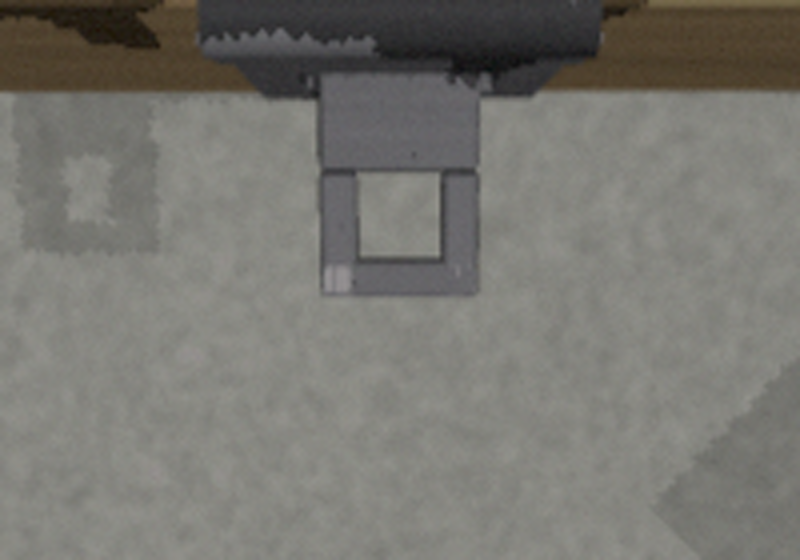

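Wrist view: the hasp hangs home. The staple hole is centred at about (279.5,113.4), within 0.5 px of the predicted (279,113.8). The pin collar is at (96,291). Next I'll look at the stand from the same relative pose.

```bash
python3 -W ignore - <<'E'
from h import *
from plant import *
np.set_printoptions(precision=4,suppress=True)
w=V("w","w4.npz"); s=V("s","s4.npz"); ex,ey=frame()
print("loop",w.plane(279.5,113.4,.102),W(-.144,0,.102)); p=w.plane(96,291,.083); print("pin~",p)
cv2.imwrite("pics/s4.png",cv2.resize(s.im[150:290,230:400],(680,560),interpolation=cv2.INTER_CUBIC)[:,:,::-1])
q=np.array([.622,-.231,0])-ex*.076; q[2]=.27
movep(q,down(-1)); print(q,observe()["time_s"])
w=V("wrist");np.savez("w5.npz",im=w.im,d=w.d,K=w.K,T=w.T)
cv2.imwrite("pics/w5.png",w.im[:,:,::-1])
E
```

```text
loop [0.6453 0.0339 0.102 ] [0.6452 0.0333 0.102 ]
pin~ [ 0.6234 -0.233   0.083 ]
[ 0.6734 -0.287   0.27  ] 14.65
```

View pics/w5.png

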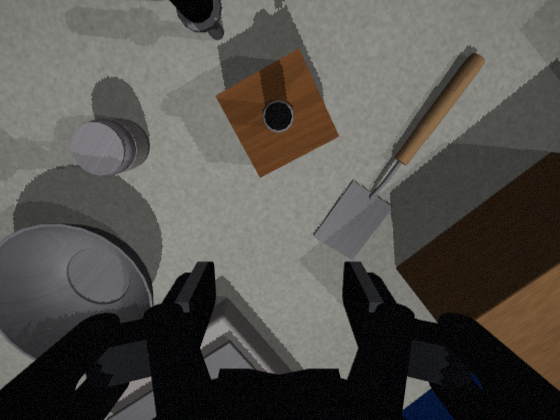

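View pics/s4.png

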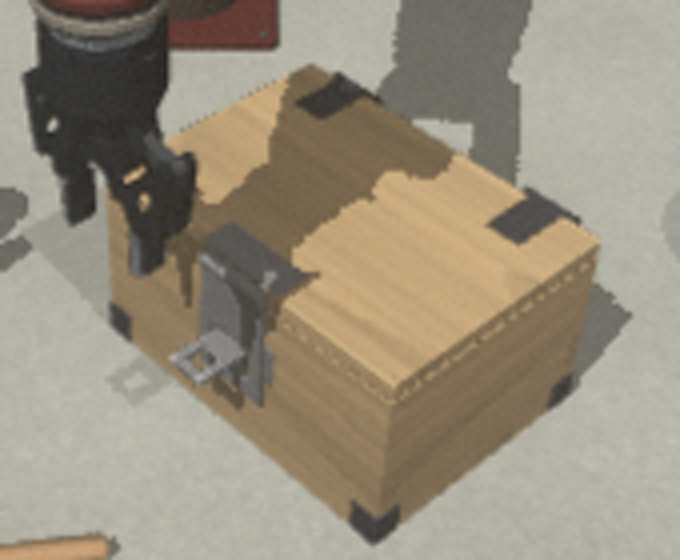

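The scene crop shows the hasp flat on the front with the tongue through its window. In the wrist view the pin is seen end-on at (278,116).

```bash
python3 -W ignore - <<'E'
from h import *
np.set_printoptions(precision=4,suppress=True)
w=V("w","w5.npz"); x0,y0,x1,y1=255,92,302,142
c=w.im[y0:y1,x0:x1]; cv2.imwrite("pics/w5c.png",cv2.resize(c,None,fx=12,fy=12,interpolation=cv2.INTER_CUBIC)[:,:,::-1])
k=(c.max(2)<45).astype(np.uint8); n,l,st,ce=cv2.connectedComponentsWithStats(k)
for i in range(1,n):
    if st[i,4]>30: u,v=ce[i]+[x0,y0]; print(st[i],u,v,"z",np.median(w.P[y0:y1,x0:x1][l==i][:,2]),w.plane(u,v,.146))
sat=cv2.cvtColor(c,cv2.COLOR_RGB2HSV)[...,1]
k=((sat<70)).astype(np.uint8); cn,_=cv2.findContours(k,0,1); b=max(cn,key=cv2.contourArea)
(u,v),r=cv2.minEnclosingCircle(b); print("collar",u+x0,v+y0,r,w.plane(u+x0,v+y0,.086))
E
```

```text
[  9   8  28  30 603] 277.4162520729685 115.14759535655058 z 0.14653905536774947 [ 0.6222 -0.2312  0.146 ]
collar 277.5 116.0 16.07025718688965 [ 0.6225 -0.2317  0.086 ]
```

View pics/w5c.png

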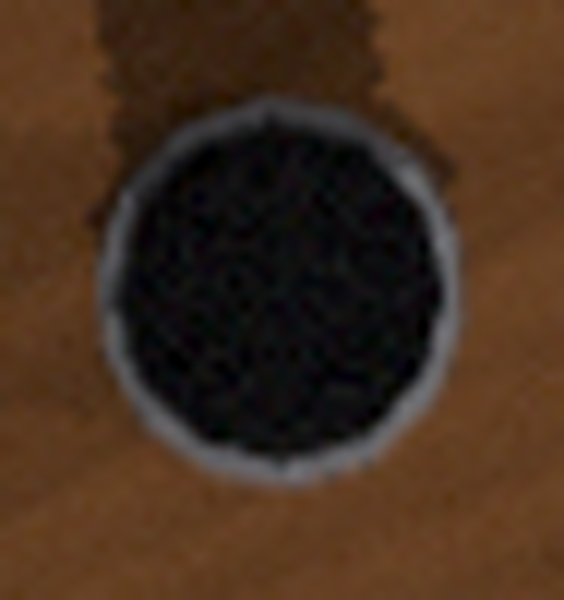

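The handle top measures z = 0.1465, which matches the small pin (0.146), and the two axis estimates agree to 0.6 mm. I'll grasp it now.

```bash
python3 -W ignore - <<'E'
from h import *
from plant import *
np.set_printoptions(precision=4,suppress=True)
p=np.array([.6223,-.2314,0])
movep(p+[0,0,.24],down(-1))
h=move_l(p+[0,0,.097],feed=.12,max_force=15); print("desc",h,observe()["eef_pos"])
gripper_to(0.015,f_grip=70); print("open",observe()["opening"],observe()["ft_force"])
h=move_l(p+[0,0,.30],feed=.15,max_force=40); print(h,observe()["opening"],observe()["ft_force"],observe()["time_s"])
w=V("wrist"); s=V("scene"); np.savez("s6.npz",im=s.im,d=s.d,K=s.K,T=s.T)
cv2.imwrite("pics/w6.png",w.im[:,:,::-1]); cv2.imwrite("pics/s6.png",cv2.resize(s.im[100:300,120:330],(735,600)[::1],interpolation=cv2.INTER_CUBIC)[:,:,::-1])
E
```

```text
desc False [ 0.6231 -0.2318  0.0982]
open 0.020771079090741162 [-0.0169  0.4476  3.6427]
False 0.020406810092701223 [ 0.0032  0.2479 -1.4173] 18.4
```

View pics/s6.png

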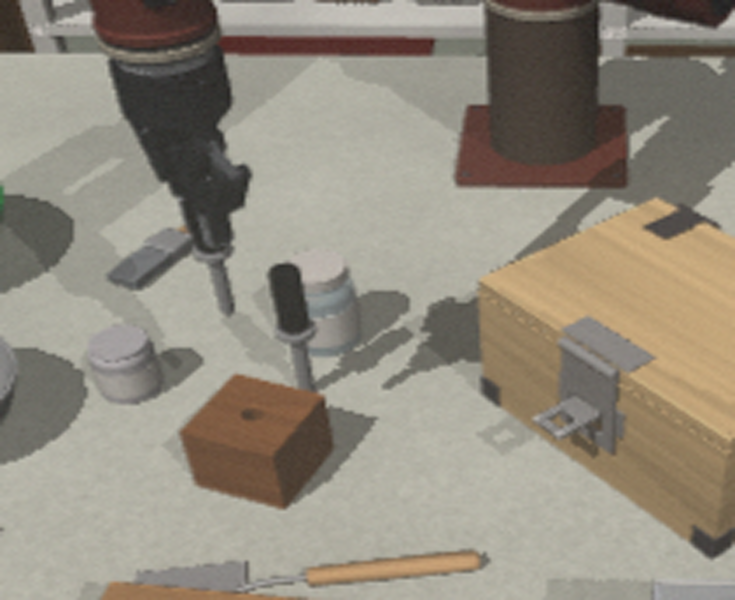

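View pics/w6.png

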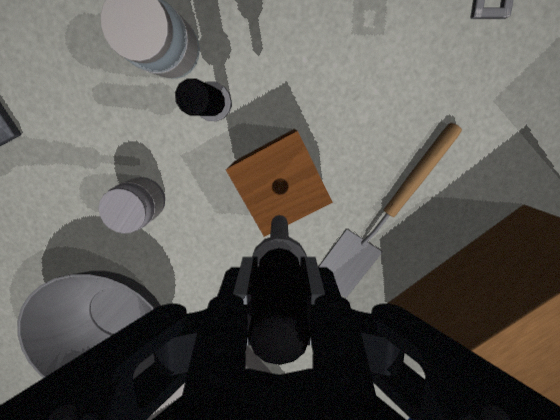

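```bash
python3 -W ignore - <<'E'
from h import *
from plant import *
np.set_printoptions(precision=4,suppress=True)
o=observe();e=o["eef_pos"];print(e)
w=V("wrist");
print("foot",w.proj(e-[0,0,.088]),"collar front top",w.proj(e-[0,0,.012]), "collar bot",w.proj(e-[0,0,.018]))
c=w.im[205:270,245:315]; cv2.imwrite("pics/w7.png",np.clip(cv2.resize(c,None,fx=8,fy=8,interpolation=cv2.INTER_CUBIC)[:,:,::-1].astype(int)*2,0,255))
s=V("s","s6.npz"); print("scene foot",(s.proj(e-[0,0,.088])-[120,100])*3.5+1, (s.proj(e-[0,0,.018])-[120,100])*3)
s=V("scene"); cv2.imwrite("pics/s7.png",cv2.resize(s.im[160:200,160:210],(750,600),interpolation=cv2.INTER_CUBIC)[:,:,::-1])
print("scene foot px",s.proj(e-[0,0,.088]),"collar",s.proj(e-[0,0,.015]))
E
```

```text
[ 0.6219 -0.2312  0.2986]
foot [278.9227 219.995 ] collar front top [278.7489 264.0454] collar bot [278.7679 259.2405]
scene foot [227.9443 365.5325] [181.8197 252.3303]
scene foot px [184.8412 204.1521] collar [180.4164 183.2102][ WARN:0@1.498] global loadsave.cpp:1063 imwrite_ Unsupported depth image for selected encoder is fallbacked to CV_8U.
```

View pics/w7.png

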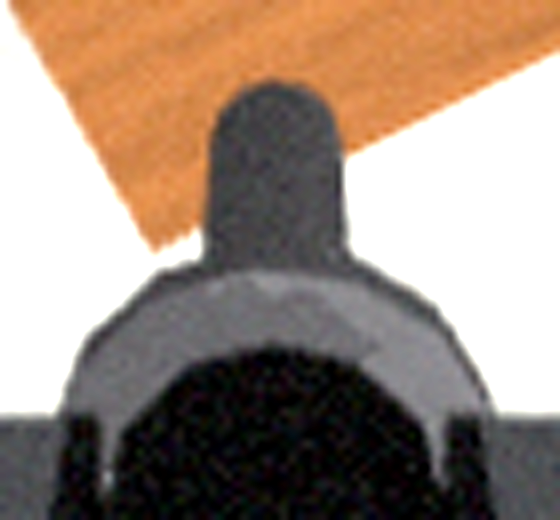

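View pics/s7.png

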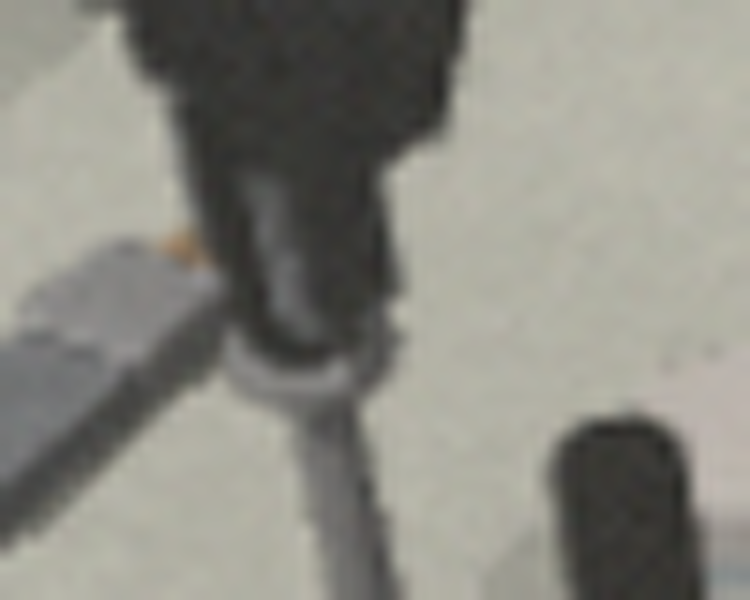

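Pin is held upright. Its foot is at column 279.4 against a predicted 278.9, and the row is within about 2 px. I'll carry it over the loop.

```bash
python3 -W ignore - <<'E'
from h import *
from plant import *
np.set_printoptions(precision=4,suppress=True)
p=np.array([.6453,.0338,0])
move_l(p+[0,0,.30],feed=.2); 
print(move_l(p+[0,0,.198],feed=.12,max_force=15)); hold(.3)
o=observe();e=o["eef_pos"];print(e,o["ft_force"],o["time_s"])
w=V("wrist"); s=V("scene")
cv2.imwrite("pics/w8.png",np.clip(cv2.resize(w.im[190:270,235:325],(720,640)[::1],interpolation=cv2.INTER_CUBIC)[:600,:,::-1].astype(float)*2,0,255).astype(np.uint8))
cv2.imwrite("pics/s8.png",cv2.resize(s.im[200:260,250:325],(750,600),interpolation=cv2.INTER_CUBIC)[:,:,::-1])
print(w.proj(p+[0,0,.102]),w.proj(e-[0,0,.088]))
E
```

```text
False
[0.6456 0.0338 0.1987] [ 0.1408  0.9936 -0.6347] 21.3833
[278.4687 215.9545] [278.8   219.677]
```

View pics/w8.png

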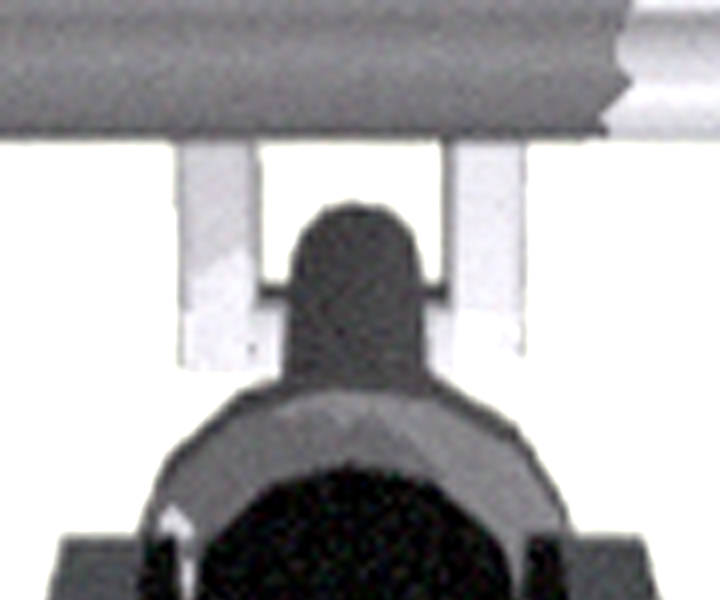

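View pics/s8.png

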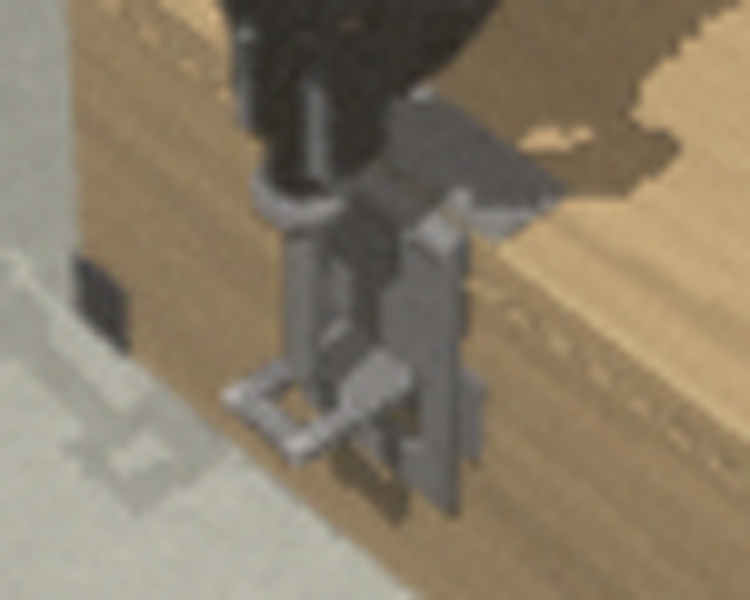

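The wrist view shows the foot (cols 290–420) centred in the hole (260–443), perhaps 1 mm outward. I'll shift 0.8 mm inward and insert under a force guard.

```bash
python3 -W ignore - <<'E'
from h import *
from plant import *
np.set_printoptions(precision=4,suppress=True)
ex,ey=frame(); p=np.array([.6453,.0338,0])+ex*.0008
move_l(p+[0,0,.198],feed=.05)
h=move_l(p+[0,0,.150],feed=.05,max_force=8); o=observe();print(h,o["eef_pos"],o["ft_force"])
if not h:
    h=move_l(p+[0,0,.1205],feed=.04,max_force=8); o=observe();print(h,o["eef_pos"],o["ft_force"],o["opening"],o["time_s"])
s=V("scene")
cv2.imwrite("pics/s9.png",cv2.resize(s.im[200:260,250:325],(750,600),interpolation=cv2.INTER_CUBIC)[:,:,::-1])
E
```

```text
False [0.6451 0.0344 0.1506] [-0.5025  0.8133 -0.2926]
False [0.6449 0.0344 0.1205] [ 0.1686 -0.0937 -1.1247] 0.020195948454352387 23.725
```

View pics/s9.png

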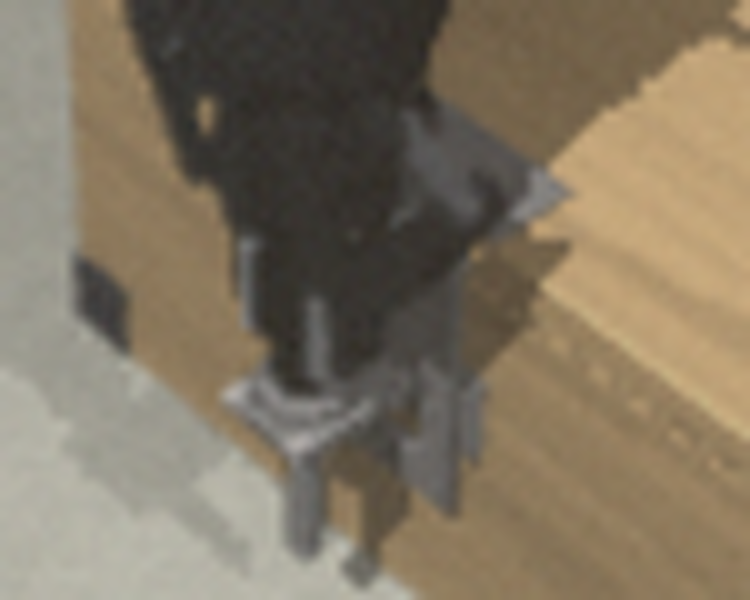

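The pin is through: the shank shows below the tongue at (303,520) in the crop. I'll lower it to contact, release, retreat and check.

```bash
python3 -W ignore - <<'E'
from h import *
from plant import *
np.set_printoptions(precision=4,suppress=True)
ex,ey=frame(); e=observe()["eef_pos"]; e=np.array(e)
h=move_l(e-[0,0,.003],feed=.02,max_force=4); o=observe();print(h,o["eef_pos"],o["ft_force"])
gripper_to(.05); hold(.2)
e=np.array(observe()["eef_pos"])
move_l(e+[0,0,.10],feed=.12); 
move_l(e+[0,0,.13]-ex*.09,feed=.2); hold(.2)
w=V("wrist"); s=V("scene"); np.savez("w10.npz",im=w.im,d=w.d,K=w.K,T=w.T)
cv2.imwrite("pics/w10.png",w.im[:,:,::-1])
cv2.imwrite("pics/s10.png",cv2.resize(s.im[160:280,240:390],(750,600),interpolation=cv2.INTER_CUBIC)[:,:,::-1])
c=w.im[40:200,220:340]; k=(c.max(2)<45)
print(observe()["time_s"],w.proj(W(-.144,0,.168)),w.proj([.6453,.0339,.108]))
E
```

```text
True [0.6454 0.0344 0.1198] [-0.5446  0.3063  5.0493]
26.4833 [278.776   95.0021] [279.5579  99.3674]
```

View pics/w10.png

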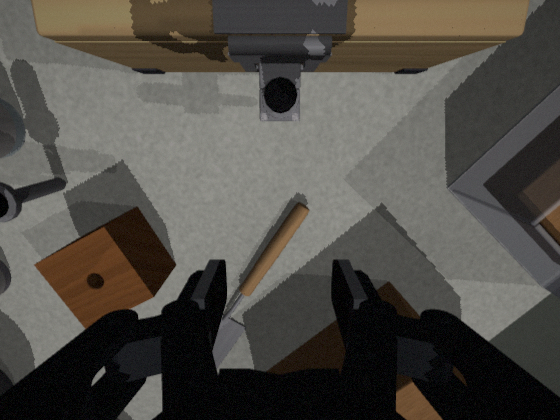

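View pics/s10.png

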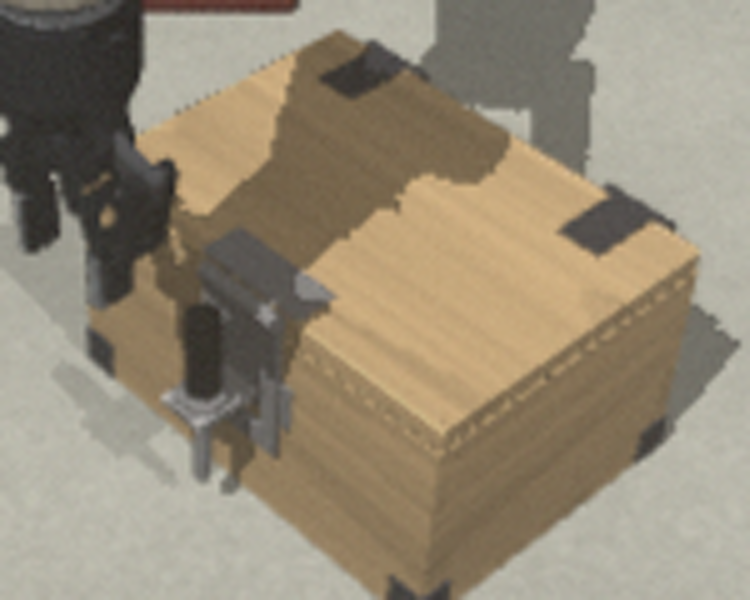

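The pin hangs upright with its collar on the loop. The handle top is at (281,95) against a predicted (278.8,95), roughly 1.5 mm off. One depth check, then I'll hand in.

```bash
python3 -W ignore - <<'E'
from h import *
from plant import *
np.set_printoptions(precision=4,suppress=True)
w=V("w","w10.npz"); c=w.im[70:122,255:308]; k=(c.max(2)<45).astype(np.uint8); n,l,st,ce=cv2.connectedComponentsWithStats(k)
i=min(range(1,n),key=lambda i:np.hypot(*(ce[i]+[255,70]-[280,95])) if st[i,4]>50 else 99)
u,v=ce[i]+[255,70]; print(u,v,st[i],"top z (expect .168)",np.median(w.P[70:122,255:308][l==i][:,2]),w.plane(u,v,.168),"loop .6453 .0339")
job_done()
E
```

```text
279.8848223896663 94.07427341227125 [  7   7  35  36 929] top z (expect .168) 0.16842011816936234 [0.6453 0.0342 0.168 ] loop .6453 .0339
the job is handed in; nothing more can be done
```

I shut the lid, swung the hasp home over the staple, and put the small pin from the stand through the staple's loop. The job is handed in; it was last timed at 26.5 s of the 64 s allowed.

- **Lid:** pressed to z = 0.168 m with 16 N. It looked shut in every later picture.
- **Hasp:** lies flat on the front with the tongue through its window, judged by eye; I did not measure its angle.
- **Pin:** the top of its handle is at z = 0.1684 m (0.168 m expected when seated). It is within about 0.5 mm sideways of the measured loop axis, so it is upright with its collar on the loop.
- **Jar, tin, bowl and sieve:** I did not steer near any of them. I did not measure their positions again at the end.

**Disagreement:** my first two-view estimate of the loop missed by 8.5 mm between the views because I picked the pixels by hand. I replaced it with a close wrist-camera measurement, which agreed with the lid's edges to about 0.6 mm. No final check failed.

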